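# Stack the lunch box, cap it with its double lid, and lift the cover off the cutlery tray

## Task

Make up the lunch box on the meal tray: stack the loose meal box squarely on the one standing on the tray, then bring the double lid from the draining mat in one piece (the cutlery-tray inner lid with its cover still on it) and seat it fully on top of the stack. Let go, then lift the cover alone straight up, leaving the inner lid seated and untouched, and finish while still holding the cover level about a hand's breadth above the inner lid, so that a colleague can lay the cutlery in. Drop nothing, keep the bottom box where it stands and leave the other things on the counter alone.

Things in the scene. Friction and masses are not known exactly. Their poses are not given: they have to be found in the camera images.
- base_box: Bottom meal box, closed, white, loose on the brown meal tray (floor 5 mm up). 160 (x) x 64 (y) x 52 high, about 0.3 kg. Origin: centre of underside, z up. Foot 150 x 54, 6 high, lowest 3 mm 147 x 51; body above it full width. Top recess 154 x 58, 8 deep, in a 3 mm rim: takes the next foot with 2 mm play all round; the shoulder then rests on the rim, origin 46 mm above this one.
- upper_box: Loose meal box, equal to the bottom one in every size, closed and full (0.2 to 0.42 kg), standing on the bare counter. Origin: centre of its underside; x along its 160 mm length, y across its 64 mm width (the width to grip). Either end may face either way in the stack.
- inner_lid: Inner lid: white cutlery tray, about 0.09 kg, on the ribbed rubber draining mat (5 mm thick), the cover nested on it. Origin: centre of underside, x along. Foot 6 high as on the boxes; band 160 x 64 from 6 to 30; on its flat top (shoulder) a coaming 144 x 48 up to 40; tray inside open. Gripped by the 64 mm band it carries the cover along. Seated: origin 46 mm above that of the box under it.
- outer_lid: Cover: white cap open below, 154 (x) x 58 (y) x 25 high, walls 3, 0.05 kg. Origin: centre of its lower rim. Sits over the coaming with 2 mm play, not latched, rim on the shoulder: origin 30 mm above the inner lid's. Narrower than the band by 3 mm a side: a grip reaching down onto the band takes both lids; a 58 mm grip above the shoulder takes the cover alone.
- fork: Bystander: steel fork, 130 x 19 x 4 mm, lying on the meal tray beside the bottom box. Origin: middle of its underside.
- spoon: Bystander: steel spoon, 110 x 26 x 4 mm, lying on the meal tray beside the fork. Origin: middle of its underside.
- cutter: Bystander: steel ring cutter, 40 mm across, 22 mm high, on a corner of the draining mat. Origin: centre of its underside.
- salt_shaker: Bystander: glass salt shaker with a steel cap, 40 mm across, 80 mm high, on a corner of the meal tray. Origin: centre of its underside.
- spice_tin: Bystander: round tin, 55 mm across, 76 mm high, beyond the task's things. Origin: centre of its underside.
- mug: Bystander: white mug, 80 mm across, 92 mm high, beyond the task's things. Origin: centre of its underside.
- pickle_jar: Bystander: glass jar with a steel cap, 72 mm across, 105 mm high, beyond the task's things. Origin: centre of its underside.
- dish_brush: Bystander: white dish brush with a round head, 225 mm long, lying beyond the task's things. Origin: under the middle of its length.
There are look-alikes about, which are no part of the job. Leave any orange look-alike of the inner_lid alone. Leave any brown look-alike of the outer_lid alone.

How it is judged:
On the way, in this order (a step that is already met when the one before it is completed fails the run):
1. the loose meal box stands squarely on the bottom one, let go (x of upper_box in the frame of base_box between -0.004 and 0.004 m and y of upper_box in the frame of base_box between -0.004 and 0.004 m and z of upper_box in the frame of base_box between 0.042 and 0.049 m and angle between the x axis of upper_box and the x axis of base_box, either way round below 0.06 rad and angle between each of upper_box, base_box's own z axis and vertical below 0.06 rad and distance of base_box from where it was at the start of the episode below 0.02 m and contact force between the fingers and upper_box below 0.1 N), for 0.2 s.
2. the double lid, cover still on, is seated on the stack, let go (x of upper_box in the frame of base_box between -0.004 and 0.004 m and y of upper_box in the frame of base_box between -0.004 and 0.004 m and z of upper_box in the frame of base_box between 0.042 and 0.049 m and angle between the x axis of upper_box and the x axis of base_box, either way round below 0.06 rad and angle between each of upper_box, inner_lid's own z axis and vertical below 0.06 rad and x of inner_lid in the frame of upper_box between -0.004 and 0.004 m and y of inner_lid in the frame of upper_box between -0.004 and 0.004 m and z of inner_lid in the frame of upper_box between 0.042 and 0.049 m and angle between the x axis of inner_lid and the x axis of upper_box, either way round below 0.06 rad and horizontal distance between outer_lid and inner_lid below 0.006 m and z of outer_lid in the frame of inner_lid between 0.027 and 0.034 m and contact force between the fingers and inner_lid below 0.1 N and contact force between the fingers and outer_lid below 0.1 N), for 0.2 s.
At the end, for the whole second after the job is handed in: Boxes stacked, inner lid seated on them (each within 4 mm, 0.06 rad, fully home), bottom box within 20 mm of its start; fingers alone hold the cover at rest, level within 0.15 rad, 50 to 170 mm above its seated place, within 50 mm sideways (all of step 1 and x of inner_lid in the frame of upper_box between -0.004 and 0.004 m and y of inner_lid in the frame of upper_box between -0.004 and 0.004 m and z of inner_lid in the frame of upper_box between 0.042 and 0.049 m and angle between the x axis of inner_lid and the x axis of upper_box, either way round below 0.06 rad and angle between inner_lid's own z axis and vertical below 0.06 rad and z of outer_lid in the frame of inner_lid between 0.08 and 0.2 m and horizontal distance between outer_lid and inner_lid below 0.05 m and angle between outer_lid's own z axis and vertical below 0.15 rad and contact force between the fingers and outer_lid above 1 N and linear speed of outer_lid below 0.03 m/s and linear speed of inner_lid below 0.02 m/s and contact force between each of outer_lid, the fingers and inner_lid below 0.1 N and contact force between outer_lid and upper_box below 0.1 N and contact force between each of outer_lid, the fingers and base_box below 0.1 N); the arm keeps its last pose, push and grip.
It fails at once if the cover comes off the inner lid before the inner lid is seated on the stack (distance between outer_lid and inner_lid above 0.05 m and not (x of inner_lid in the frame of upper_box between -0.004 and 0.004 m and y of inner_lid in the frame of upper_box between -0.004 and 0.004 m and z of inner_lid in the frame of upper_box between 0.042 and 0.049 m and angle between the x axis of inner_lid and the x axis of upper_box, either way round below 0.06 rad and angle between inner_lid's own z axis and vertical below 0.06 rad)).
It fails at once if the inner lid is touched by the gripper while the cover is off it (distance between outer_lid and inner_lid above 0.05 m and contact force between the fingers and inner_lid above 0.3 N).
It fails at once if the loose box or the inner lid is dropped or flung ((linear speed of upper_box above 0.4 m/s and contact force between the fingers and upper_box below 0.05 N) or (linear speed of inner_lid above 0.4 m/s and contact force between the fingers and inner_lid below 0.05 N)).
It fails at once if the bottom box is pushed away or tipped (distance of base_box from where it was at the start of the episode above 0.02 m or angle between base_box's own z axis and vertical above 0.25 rad).
It fails at once if a bystander is disturbed (distance of any of fork, spoon, cutter, salt_shaker, spice_tin, mug, pickle_jar, dish_brush from where it was at the start of the episode above 0.02 m).
It also fails if it takes over 64 s, if anything falls off the work surface, if the arm or the gripper's body presses on something with over 40 N, if the wrist force passes 120 N, or if a joint passes its speed limit or range.

## Robot

A 6-joint arm with a two-finger parallel gripper is mounted at the origin on the work surface. World frame = base frame: x ahead of the robot, y to its left, z up, the work surface at z = 0. Lengths are in m, angles in rad, forces in N, time in s.
With the tool pointing down it reaches from about 0.25 to 0.8 m from the base axis. Payload 8.5 kg.
Tool frame: the origin (TCP) lies where the fingers leave the gripper's body, on its centre line; the fingertips stand 73 mm ahead of it and the grasp point (between the pads) lies 54 mm ahead of it; z points along the fingers, y is the line along which they close (so a half turn about z gives the same grasp; the last joint's range is limited). The gripper opens to 85 mm and grips with 20 to 120 N. Pads are 22 mm wide; open, the fingers measure 114 mm over their backs; the gripper's body (76 mm by 85 mm) begins 54 mm behind the grasp point. The pads swing forward as they close: fully open they stand 13 mm farther back than shut.
Start: joints at [1.19, 0.238, -0.013, 1.319, 0, 1.571], TCP at [0.195, 0.487, 0.304] pointing down, gripper open.
Joint ranges: [-2.66, 2.66], [-1.03, 1.9], [-1.14, 1.46], [-1.82, 2.27], [-1.45, 1.34], [-3.14, 3.14]. Speed limits (rad/s): [2.22, 2.22, 2.79, 3.14, 3.14, 3.14].

## Interface

Orientations are given as a unit quaternion [w, x, y, z].
In Python, from bench import manip, optics gives the robot as it stands.
- The arm moves only by the shell command python3 -m inch 'ROWS'. ROWS is JSON, a list of rows, each a list of 5 numbers: the opening, from -1 (shut) to 1 (fully open), then the shift along the tool's x, y, z in units of 50 mm (1.0 is 50 mm), then the turn about the tool's z in units of 10 degrees (1.0 is 10 degrees). A call has exactly 8 rows; each row shifts and turns the commanded pose from where the row before left it, along the tool's axes as they then stand; what a row does not reach is not made up. A row lasts 1/8 s, in which the tool goes at most 62.5 mm and 10.7 degrees, less where a joint would pass 70% of its speed; a pose out of reach is approached as far as the arm can. A call is refused whole if a number of a shift passes 1 or a number of a turn 1, either way. A call with a gripper value outside its range is refused whole. The fingers move at their own pace and stop on an object; the grip force is fixed at half the most. Time passes only in rows, so rows that do not move let the fingers close, or fill a call up. It gives the time, the measured TCP pose, the force, the opening and the grip force at its end, in the units of the state.
- manip.sense(): the state, without advancing time (a new reading comes with each control period).
- optics.read_camera(name): name is "side" or "top"; returns the picture (400x640x3 uint8, red, green, blue); there is no depth.
- optics.calibration(name): a dict with "intrinsics" (3x3 intrinsics, pixels), "T" (4x4, takes a point from camera to world coordinates). Camera axes: x right, y up, looking along -z (the intrinsics and any distortion apply to the point x, -y, -z); pixel columns grow to the right and rows downward; lengths in m; the calibration is good to about 2 mm. A picture is of the moment at which its call begins. calibration takes no time and is no camera call.
- manip.close_job(): hands the job in; it is judged then, once.
The state is a dict: "time_s": time; "joint_positions": joint angles; "qvel": joint speeds; "effort": joint torques, N m; "position": TCP position; "tcp_rot": TCP orientation; "wrist_force": force on the tool from outside, world axes, zero at the start; "torque": the same for the moment, N m; "gripper_width": opening from 0.0 (shut) to 1.0 (fully open); "finger_force": force on a finger pad.
Only numpy, scipy, OpenCV 4.12 (cv2) and the standard library are available. Lean on these libraries where they do the work, as an engineer would, in place of code of your own. Each camera call takes 0.05 s, during which the arm holds its last target. There are 200 camera calls.

## Working session

There is one attempt and no reset: what is moved stays moved. The work goes in short steps, Python scripts to look and compute and a shell command to move; the robot and the scene stay as the last step left them, time stands still between calls to the robot, and variables do not carry over. Pictures are saved under pics/ and viewed, at most 10 in all, crops included, and the job is handed in when it is done.

```bash
mkdir -p pics; ls
python3 - <<'E'
from bench import manip, optics
import cv2,numpy as np
for n in("side","top"):
    im=optics.read_camera(n); cv2.imwrite(f"pics/{n}0.png",im[:,:,::-1])
    c=optics.calibration(n); print({k:(np.round(v,4).tolist() if not isinstance(v,str) else v) for k,v in c.items()})
print(manip.sense())
E
```

```text
pics
{'intrinsics': [[449.3192, 0.0, 311.5376], [0.0, 449.3192, 206.3114], [0.0, 0.0, 1.0]], 'T': [[0.7693, 0.4214, -0.4803, -0.1291], [-0.6387, 0.4887, -0.5943, -0.8525], [-0.0158, 0.7639, 0.6451, 0.9257], [0.0, 0.0, 0.0, 1.0]]}
{'intrinsics': [[398.158, 0.0, 318.8567], [0.0, 398.158, 199.184], [0.0, 0.0, 1.0]], 'T': [[0.0052, 0.98, -0.199, 0.3091], [-1.0, 0.0063, 0.005, -0.036], [0.0061, 0.199, 0.98, 1.1148], [0.0, 0.0, 0.0, 1.0]]}
{'time_s': 0.1, 'joint_positions': array([ 1.19001009e+00,  2.38721108e-01, -1.41787523e-02,  1.31920600e+00,
       -1.05109294e-05,  1.57078562e+00]), 'qvel': array([ 1.37971517e-03, -2.21182309e-03,  2.15886105e-03,  8.36639053e-05,
        1.70197030e-03, -7.14276489e-04]), 'effort': array([-9.19190934e-04, -5.39724576e+01,  3.46997380e+01,  1.34676936e-02,
       -1.03898894e-04,  7.09663539e-06]), 'position': array([0.19501238, 0.48712893, 0.30333826]), 'tcp_rot': array([-1.18753800e-04,  1.89239624e-01,  9.81930718e-01, -6.43926742e-04]), 'wrist_force': array([-0.47640216,  0.19270996, -0.40872435]), 'torque': array([ 0.00351663, -0.00632035,  0.02664545]), 'finger_force': 0.0, 'gripper_width': 1.0033720639139607}
```

View pics/top0.png

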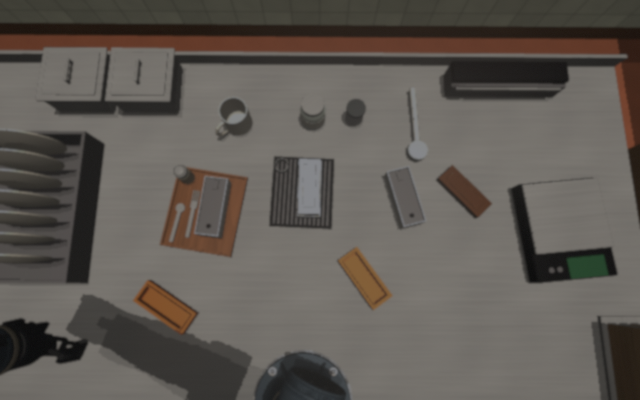

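View pics/side0.png

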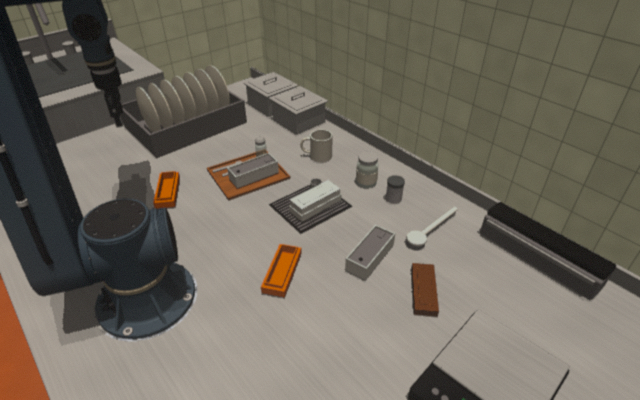

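The top view shows the base box at about (211,206) on the brown tray, the double lid at (310,187) on the mat and the loose box at (405,197). The side view shows them at about (252,170), (316,200) and (370,250). I'll enlarge these.

```bash
cat > h.py <<'E'
from bench import manip, optics
import cv2,numpy as np
def grab(n,k=4):
    return np.mean([optics.read_camera(n).astype(float) for _ in range(k)],0).astype(np.uint8)
def crops(im,rects,s,out,step=10):
    ts=[]
    for (x,y,w,h) in rects:
        c=im[y:y+h,x:x+w,::-1].astype(float); c=(c-c.min())/(np.percentile(c,99.7)-c.min())*255
        c=cv2.resize(np.clip(c,0,255).astype(np.uint8),None,fx=s,fy=s,interpolation=cv2.INTER_CUBIC)
        for v in range(-(-x//step)*step,x+w,step):
            p=int((v-x+.5)*s); cv2.line(c,(p,0),(p,7),(0,0,255),1); cv2.putText(c,str(v),(p-10,18),0,.35,(0,0,255),1)
        for v in range(-(-y//step)*step,y+h,step):
            p=int((v-y+.5)*s); cv2.line(c,(0,p),(7,p),(0,0,255),1); cv2.putText(c,str(v),(8,p+4),0,.35,(0,0,255),1)
        ts.append(c)
    cv2.imwrite(out,np.hstack(ts))
def proj(n,P):
    c=optics.calibration(n); T=np.array(c["T"]);K=np.array(c["intrinsics"])
    q=(np.atleast_2d(P)-T[:3,3])@T[:3,:3]; q=q*[1,-1,-1]; u=q@K.T
    return u[:,:2]/u[:,2:]
E
python3 - <<'E'
from h import *
t=grab("top");s=grab("side");np.save("t0.npy",t);np.save("s0.npy",s)
crops(t,[(186,165,53,78),(284,150,48,78),(378,160,56,78)],5,"pics/tc.png")
crops(s,[(215,145,75,65),(275,172,75,65)],5,"pics/sc.png")
crops(s,[(335,215,75,68),(250,237,60,68)],5,"pics/sc2.png")
E
```

```text
(no output)
```

View pics/tc.png

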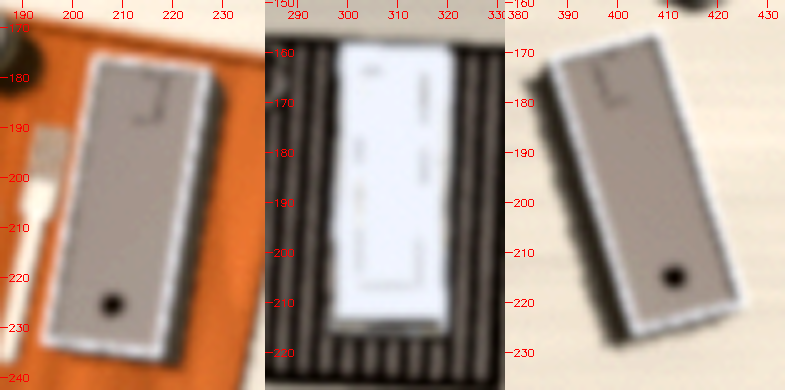

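View pics/sc.png

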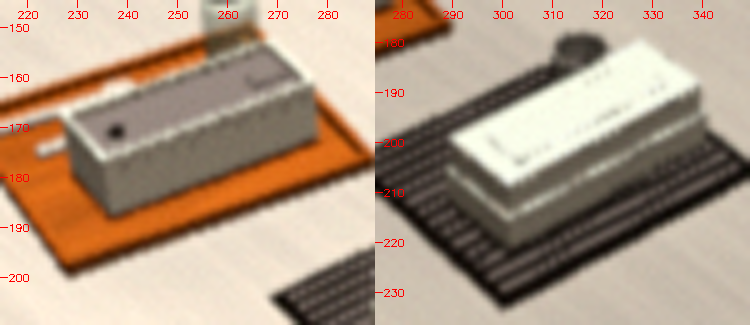

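View pics/sc2.png

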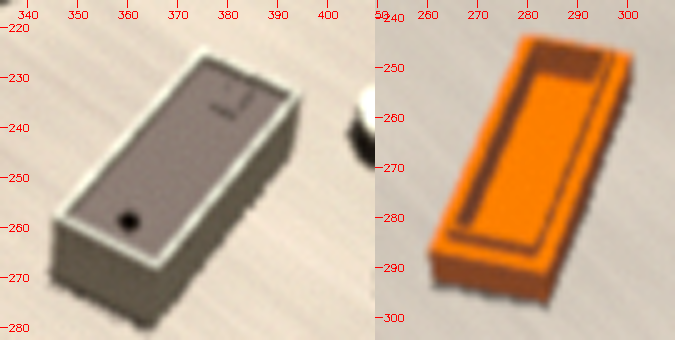

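The crops show the dotted-top boxes, with rim corners at about (204,175), (228,178), (218,236), (193,233) for the base and (387,172), (408,166), (425,221), (402,227) for the loose box. The white cover corners are near (298,158), (321,158), (320,213), (297,213). I'll now fit x, y, z and yaw from both views.

```bash
cat >> h.py <<'E'
from scipy.optimize import least_squares
def corners(x,y,z,a,L,W):  # NW,NE,SE,SW with long axis at yaw a (a~0: along +x)
    c,s=np.cos(a),np.sin(a); q=np.array([[L,W],[L,-W],[-L,-W],[-L,W]])/2
    return np.c_[q@np.array([[c,s],[-s,c]])+[x,y],np.full(4,z)]
def fit(obs,L,W,x0,fz=None):
    f=lambda p:np.concatenate([(proj(n,corners(p[0],p[1],fz or p[2],p[3],L,W))-np.array(o)).ravel() for n,o in obs.items()])
    r=least_squares(f,x0); return r.x,r.fun
def ik(p): return p
E
cat > m.py <<'E'
from h import *
O={"base":(dict(top=[(204.1,175.1),(228.3,177.9),(217.9,236.5),(193.5,233.5)],side=[(267.5,152.1),(277.9,161.9),(235.5,176.5),(226.9,167.1)]),.16,.064,[.4,.3,.057,-.15]),
"lid":(dict(top=[(298.1,158.1),(321.3,158.1),(320.1,213.1),(297.5,213.1)],side=[(327.5,179.5),(339.5,187.9),(301.1,208.9),(289.5,198.9)]),.154,.058,[.4,0,.06,0]),
"upper":(dict(top=[(386.9,171.9),(407.9,166.5),(424.7,221.1),(402.5,227.5)],side=[(375.3,223.9),(394.5,233.1),(365.9,268.1),(345.1,257.9)]),.16,.064,[.4,-.25,.052,.25])}
for k,(o,L,W,x0) in O.items():
    p,r=fit(o,L,W,x0); print(k,p.round(4),np.abs(r).max().round(2),np.sqrt((r**2).mean()).round(2))
    print(r.reshape(-1,2).round(1).tolist())
    for n in o: q,_=fit({n:o[n]},L,W,p,fz=dict(base=.057,lid=.06,upper=.052)[k]); print("  ",n,q.round(4))
E
python3 m.py
```

```text
base [ 0.5058  0.249   0.0575 -0.114 ] 0.9 0.53
[[0.6, 0.1], [-0.5, 0.0], [-0.0, -0.6], [0.6, -0.5], [0.6, 0.3], [-0.7, -0.9], [-0.9, 0.3], [-0.6, 0.3]]
   top [ 0.5052  0.2495  0.0576 -0.1164]
   side [ 0.5072  0.2488  0.0575 -0.1064]
lid [ 0.5618 -0.0151  0.061  -0.0045] 1.12 0.44
[[1.1, -0.2], [-1.1, 0.1], [-0.4, 0.2], [0.5, -0.1], [0.0, -0.1], [0.2, -0.0], [0.0, -0.3], [-0.2, 0.3]]
   top [ 0.562  -0.015   0.061  -0.0043]
   side [ 0.5624 -0.0142  0.0651 -0.0055]
upper [ 0.5363 -0.2787  0.0526  0.2527] 0.96 0.67
[[-0.5, -0.9], [0.6, -1.0], [0.9, -0.1], [0.4, -0.8], [-1.0, 0.6], [-0.2, 0.2], [-0.8, 0.3], [-0.9, 0.1]]
   top [ 0.5345 -0.2778  0.0577  0.2492]
   side [ 0.5391 -0.2787  0.0577  0.2558]
```

```bash
cat >> h.py <<'E'
def to(x,y,z,yaw):
    """remaining move to TCP x,y,z with tool y across a box of yaw (rad); units of rows"""
    s=manip.sense(); w,a,b,c=s["tcp_rot"]
    from scipy.spatial.transform import Rotation as R
    M=R.from_quat([a,b,c,w]).as_matrix(); d=M.T@(np.array([x,y,z])-s["position"])/.05
    h=np.arctan2(M[1,1],M[0,1]); t=(yaw+np.pi/2-h+np.pi/2)%np.pi-np.pi/2
    print("t",round(s["time_s"],2),"shift",d.round(3),"turn",round(-np.degrees(t)/10,3),"pos",s["position"].round(4),"tilt",M[:,2].round(3),"j",s["joint_positions"].round(2),"F",s["wrist_force"].round(1),"g",round(s["gripper_width"],3),round(s["finger_force"],1))
E
python3 -m inch '[[1,-0.75,-0.73,0,0],[1,-0.75,-0.73,0,0],[1,-0.75,-0.73,0,0],[1,-0.75,-0.73,0,0],[1,-0.75,-0.73,0,0],[1,-0.75,-0.73,0,0],[1,-0.75,-0.73,0,0],[1,-0.75,-0.73,0,0]]'
python3 -c "
from h import *
to(.5365,-.2785,.20,.2527)"
```

```text
time_s: 1.5
position: [0.3655, 0.1032, 0.3042]
tcp_rot: [0.0, 0.189, 0.982, 0.0]
wrist_force: [0.5, 1.2, -0.3]
gripper_width: 0.997
finger_force: 0.0
t 1.5 shift [-6.009 -5.818  2.086] turn -3.629 pos [0.3655 0.1032 0.3042] tilt [ 0.001  0.    -1.   ] j [ 0.28 -0.01 -0.3   1.28 -0.    0.66] F [ 0.5  1.2 -0.3] g 0.997 0.0
```

```bash
python3 -m inch '[[1,-0.75,-0.727,0.1,0],[1,-0.75,-0.727,0.1,0],[1,-0.75,-0.727,0.1,0],[1,-0.75,-0.727,0.1,0],[1,-0.75,-0.727,0.1,0],[1,-0.75,-0.727,0.1,0],[1,-0.75,-0.727,0.1,0],[1,-0.75,-0.727,0.1,0]]' >/dev/null
python3 -m inch '[[1,0,0,0.2,-0.9],[1,0,0,0.2,-0.9],[1,0,0,0.2,-0.9],[1,0,0,0.2,-0.93],[1,0,0,0.2,0],[1,0,0,0.2,0],[1,0,0,0,0],[1,0,0,0,0]]'
python3 -c "
from h import *
to(.5365,-.2785,.086,.2527)
s=grab('side',2);t=grab('top',2)
a=np.full((400,700,3),255,np.uint8)
crops(s,[(310,170,110,120)],4,'pics/a.png');crops(t,[(360,140,80,120)],4,'pics/b.png')
cv2.imwrite('pics/pre.png',np.hstack([cv2.imread('pics/a.png'),cv2.imread('pics/b.png')]))"
```

```text
time_s: 3.5
position: [0.5356, -0.2767, 0.2042]
tcp_rot: [0.0, -0.126, 0.992, -0.0]
wrist_force: [-1.0, 0.3, 1.1]
gripper_width: 0.997
finger_force: 0.0
t 3.5 shift [-0.007 -0.037  2.363] turn -0.005 pos [ 0.5356 -0.2767  0.2042] tilt [ 0. -0. -1.] j [-0.48  0.42 -0.01  1.14 -0.   -0.73] F [-1.   0.3  1.1] g 0.997 0.0
```

View pics/pre.png

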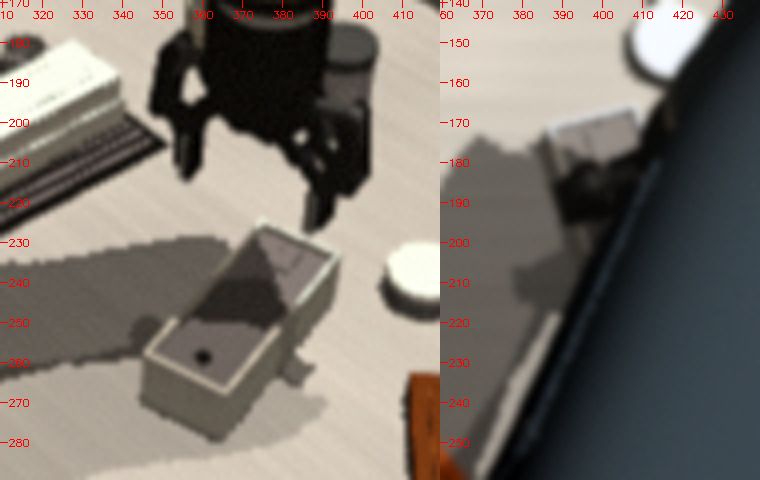

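The side view shows the open fingertips at (186,183 crop→~356,212) and (~387,225), either side of the loose box. I'll descend and grip it.

```bash
python3 -m inch '[[1,0,-0.037,0.45,0],[1,0,0,0.5,0],[1,0,0,0.5,0],[1,0,0,0.4,0],[1,0,0,0.3,0],[1,0,0,0.21,0],[-1,0,0,0,0],[-1,0,0,0,0]]' >/dev/null
python3 -m inch '[[-1,0,0,0,0],[-1,0,0,0,0],[-1,0,0,0,0],[-1,0,0,-0.1,0],[-1,0,0,-0.3,0],[-1,0,0,-0.5,0],[-1,0,0,-0.6,0],[-1,0,0,-0.5,0]]' 
python3 -c "
from h import *
to(.5060,.249,.20,-.1125)
s=grab('side',3); t=grab('top',3);np.save('t1.npy',t)
crops(s,[(320,170,110,120)],6,'pics/held.png')
"
```

```text
time_s: 5.7
position: [0.5361, -0.2786, 0.1882]
tcp_rot: [0.001, -0.126, 0.992, -0.0]
wrist_force: [0.2, -0.4, -2.1]
gripper_width: 0.74
finger_force: 66.7
t 5.7 shift [-2.055 10.367 -0.245] turn 2.093 pos [ 0.5361 -0.2786  0.1882] tilt [ 0.001 -0.001 -1.   ] j [-0.48  0.43 -0.03  1.11 -0.   -0.73] F [ 0.2 -0.4 -2.1] g 0.74 66.7
```

View pics/held.png

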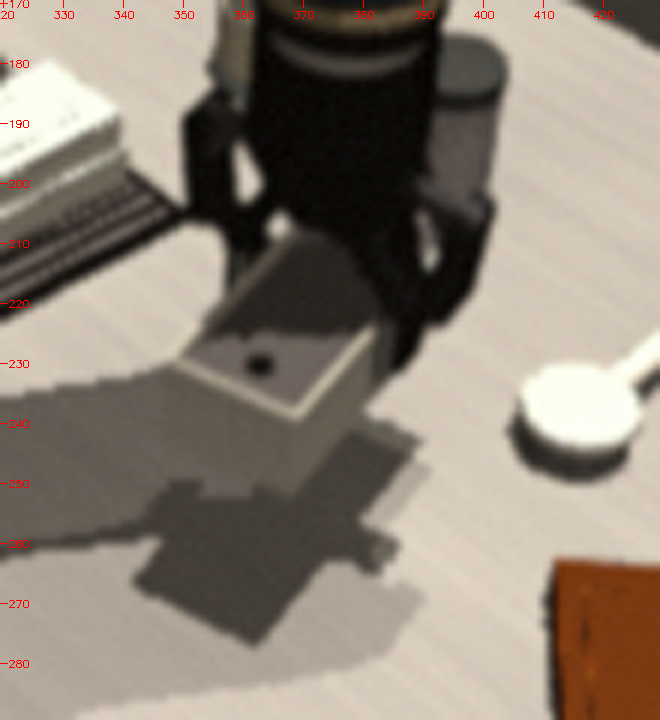

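The picture shows the box held level, its near-end top corners at (350,229) and (369.2,239) in the side view. From that I'll work out the lengthwise grip offset.

```bash
python3 -c "
from h import *
x,y,a=.5361,-.2786,.2527
for zt in (.152,.1545,.157):
  f=lambda p:(proj('side',corners(x+p[0]*np.cos(a),y+p[0]*np.sin(a),zt,a,.16,.064)[[3,2]])-[[350,229],[369.2,239]]).ravel()
  r=least_squares(f,[0.]);print(zt,r.x,r.fun)
"
python3 -m inch '[[-1,-0.25,0.8,-0.13,0],[-1,-0.25,0.9,-0.1,0],[-1,-0.25,0.9,0,0],[-1,-0.25,0.9,0,0],[-1,-0.25,0.9,0,0],[-1,-0.25,0.9,0,0],[-1,-0.25,0.9,0,0],[-1,-0.2,0.9,0,0]]' >/dev/null
python3 -m inch '[[-1,-0.1,0.9,0,0],[-1,0,0.9,0,0],[-1,0,0.9,0,0],[-1,0,0.5,0,0],[-1,0,0,0,0.8],[-1,0,0,0,0.8],[-1,0,0,0,0.49],[-1,0,0,0,0]]'
python3 -c "
from h import *
to(.5060,.249,.137,-.1125)
"
```

```text
0.152 [0.0112997] [-2.27055873 -0.86160006  0.62525014 -0.69509945]
0.1545 [0.00945491] [-2.62775762 -1.17928002  0.31371276 -0.99583186]
0.157 [0.0076125] [-2.98618789e+00 -1.49903829e+00  1.11018488e-03 -1.29862657e+00]
time_s: 8.0
position: [0.506, 0.2456, 0.1963]
tcp_rot: [-0.001, 0.056, 0.998, -0.001]
wrist_force: [-0.8, -0.2, -1.9]
gripper_width: 0.74
finger_force: 67.0
t 8.0 shift [0.005 0.069 1.186] turn 0.007 pos [0.506  0.2456 0.1963] tilt [-0.002 -0.001 -1.   ] j [ 0.45  0.36 -0.12  1.09 -0.    0.56] F [-0.8 -0.2 -1.9] g 0.74 67.0
```

```bash
python3 -m inch '[[-1,0,0.069,0.2,0],[-1,0,0,0.2,0],[-1,0,0,0.2,0],[-1,0,0,0.2,0],[-1,0,0,0,0],[-1,0,0,0,0],[-1,0,0,0,0],[-1,0,0,0,0]]'
python3 -c "
from h import *
to(.5060,.249,.137,-.1125)
s=grab('side',4);t=grab('top',4);np.save('s2.npy',s);np.save('t2.npy',t)
crops(s,[(213,115,80,86)],6,'pics/a.png');crops(t,[(184,160,52,86)],6,'pics/b.png')
cv2.imwrite('pics/hov.png',np.hstack([cv2.imread('pics/a.png'),cv2.imread('pics/b.png')]))"
```

```text
time_s: 9.0
position: [0.507, 0.2493, 0.1578]
tcp_rot: [0.0, 0.056, 0.998, 0.0]
wrist_force: [-1.1, 0.9, -2.6]
gripper_width: 0.741
finger_force: 67.0
t 9.0 shift [ 0.019 -0.008  0.415] turn 0.003 pos [0.507  0.2493 0.1578] tilt [ 0.001  0.    -1.   ] j [ 0.46  0.39 -0.18  1.   -0.    0.57] F [-1.1  0.9 -2.6] g 0.741 67.0
```

View pics/hov.png

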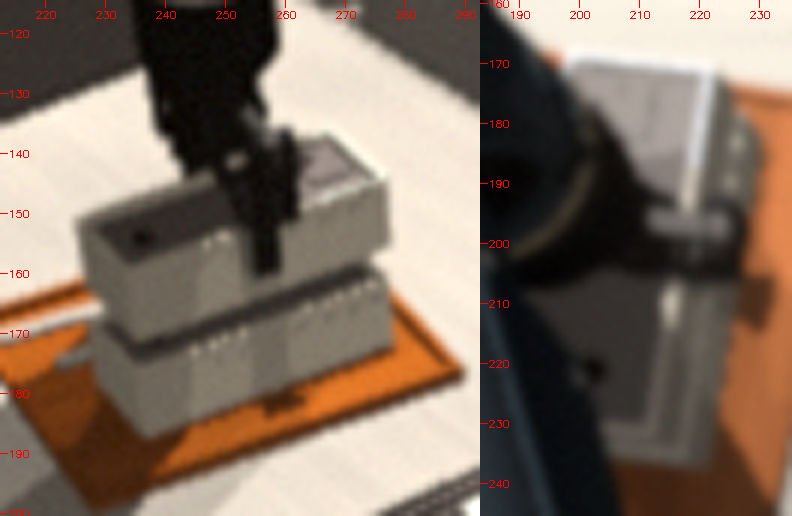

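The held box hovers just above the base box. Its top corners are at (225.5,151.5), (233.5,159), (277.3,144.2), (266.7,137) in the side view and (198.5,169.8), (222.7,172), (211.5,232) in the top view.

```bash
python3 -c "
from h import *
S=np.array([(266.7,137.0),(277.3,144.2),(233.5,159.0),(225.5,151.5)])
T=np.array([(198.5,169.8),(222.7,172),(211.5,232)])
for z in (.1215,.1236):
  fs=lambda p:(proj('side',corners(p[0],p[1],z,p[2],.16,.064))-S).ravel()
  ft=lambda p:(proj('top',corners(p[0],p[1],z,p[2],.16,.064)[:3])-T).ravel()
  for f in (fs,ft,lambda p:np.r_[fs(p),ft(p)]):
    r=least_squares(f,[.5,.25,-.11]);print(z,r.x.round(4),r.fun.round(1))
"
```

```text
0.1215 [ 0.5104  0.2489 -0.0956] [ 0.7 -1.  -0.3  0.1  0.2  1.1 -0.6 -0.4]
0.1215 [ 0.5057  0.2484 -0.1192] [-0.3 -1.   0.  -0.2  0.2  1.2]
0.1215 [ 0.5075  0.248  -0.1139] [ 0.5 -0.4 -0.8  0.7 -0.8  1.4 -1.3 -0.2 -0.2 -1.6  0.1 -0.9  0.6  0.4]
0.1236 [ 0.5088  0.2461 -0.0945] [ 0.7 -1.  -0.2  0.   0.2  1.2 -0.7 -0.4]
0.1236 [ 0.5053  0.2478 -0.1191] [-0.3 -1.1  0.1 -0.3  0.2  1.3]
0.1236 [ 0.5068  0.2469 -0.1121] [ 0.4 -0.8 -0.8  0.4 -0.8  1.1 -1.4 -0.5 -0.1 -1.6  0.2 -0.9  0.9  0.6]
```

```bash
python3 -m inch '[[-1,0.027,0.023,0,0],[-1,0,0,0.1,0],[-1,0,0,0.1,0],[-1,0,0,0.05,0],[-1,0,0,0.03,0],[-1,0,0,0.03,0],[-1,0,0,0.03,0],[-1,0,0,0,0]]'
```

```text
time_s: 10.4
position: [0.5056, 0.2505, 0.1403]
tcp_rot: [-0.0, 0.056, 0.998, -0.0]
wrist_force: [0.3, -0.4, -1.7]
gripper_width: 0.743
finger_force: 67.0
```

```bash
python3 -m inch '[[-1,0,0,0.02,0],[-1,0,0,0.02,0],[-1,0,0,0.02,0],[-1,0,0,0.01,0],[-1,0,0,0,0],[-1,0,0,0,0],[-1,0,0,0,0],[-1,0,0,0,0]]'
```

```text
time_s: 11.4
position: [0.5056, 0.2505, 0.1373]
tcp_rot: [0.0, 0.056, 0.998, 0.0]
wrist_force: [-2.2, -1.4, 6.0]
gripper_width: 0.74
finger_force: 67.6
```

```bash
python3 -m inch '[[-1,0,0,0.01,0],[-1,0,0,0,0],[-1,0,0,0.01,0],[-1,0,0,0,0],[-1,0,0,0,0],[-1,0,0,0,0],[-1,0,0,0,0],[-1,0,0,0,0]]'
```

```text
time_s: 12.4
position: [0.5056, 0.2505, 0.1372]
tcp_rot: [0.0, 0.056, 0.998, 0.0]
wrist_force: [-5.7, -2.6, 15.3]
gripper_width: 0.744
finger_force: 69.2
```

```bash
python3 -m inch '[[1,0,0,-0.01,0],[1,0,0,0,0],[1,0,0,0,0],[1,0,0,-0.2,0],[1,0,0,-0.5,0],[1,0,0,-0.6,0],[1,0,0,-0.6,0],[1,0,0,-0.1,0]]'
python3 -c "
from h import *
to(.562,-.0145,.20,-.004)
"
```

```text
time_s: 13.4
position: [0.5065, 0.2509, 0.239]
tcp_rot: [0.002, 0.056, 0.998, 0.001]
wrist_force: [0.7, 0.0, -0.7]
gripper_width: 0.997
finger_force: 0.0
t 13.4 shift [-1.695 -5.153  0.775] turn -0.619 pos [0.5065 0.2509 0.239 ] tilt [ 0.004  0.002 -1.   ] j [ 0.46  0.33 -0.05  1.19 -0.    0.57] F [ 0.7  0.  -0.7] g 0.997 0.0
```

```bash
python3 -m inch '[[1,-0.21,-0.644,0.05,0],[1,-0.21,-0.644,0.05,0],[1,-0.21,-0.644,0.05,0],[1,-0.21,-0.644,0.05,0],[1,-0.21,-0.644,0.1,0],[1,-0.21,-0.644,0.1,0],[1,-0.21,-0.644,0.1,0],[1,-0.21,-0.644,0.1,0]]' >/dev/null
python3 -m inch '[[1,0,0,0.1,-0.62],[1,0,0,0.05,0],[1,0,0,0,0],[1,0,0,0,0],[1,0,0,0,0],[1,0,0,0,0],[1,0,0,0,0],[1,0,0,0,0]]' >/dev/null
python3 -c "
from h import *
to(.562,-.0145,.0795,-.004)
s=grab('side',4);t=grab('top',4);np.save('s3.npy',s);np.save('t3.npy',t)
crops(s,[(215,122,80,86)],6,'pics/a.png');crops(t,[(186,160,52,86)],6,'pics/b.png')
cv2.imwrite('pics/stk.png',np.hstack([cv2.imread('pics/a.png'),cv2.imread('pics/b.png')]))"
```

```text
t 15.4 shift [-0.034  0.007  2.389] turn 0.001 pos [ 0.5603 -0.0149  0.199 ] tilt [ 0. -0. -1.] j [-0.03  0.35 -0.13  1.09 -0.   -0.02] F [-0.7 -0.5 -0.3] g 0.998 0.0
```

View pics/stk.png

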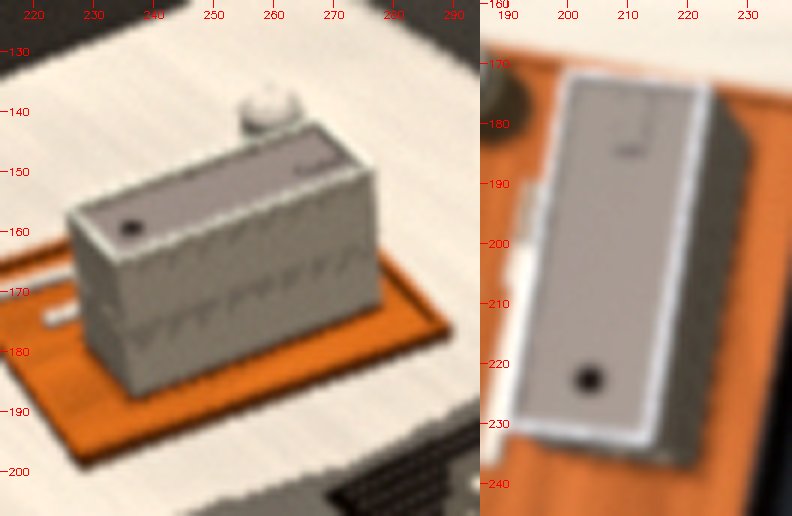

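The stack stands squarely and home, with one continuous wall. Its top corners are at side (226,157), (234.5,166), (277,150), (267,142) and top (199.5,171), (224.5,174), (214,234), (190,231). I'll fit that, then grip the lid.

```bash
python3 -c "
from h import *
o=dict(side=[(267.3,142.3),(276.8,149.8),(234.5,165.7),(226.2,156.8)],top=[(199.5,171.2),(224.5,173.7),(214.2,233.7),(190.2,231.2)])
p,r=fit(o,.16,.064,[.5,.25,.1,-.1]);print(p.round(4),np.abs(r).max())
for n in o: print(n,fit({n:o[n]},.16,.064,p,fz=.103)[0].round(4))
"
python3 -m inch '[[1,-0.034,0.007,0.4,0],[1,0,0,0.5,0],[1,0,0,0.5,0],[1,0,0,0.4,0],[1,0,0,0.35,0],[1,0,0,0.23,0],[1,0,0,0,0],[-1,0,0,0,0]]'
python3 -m inch '[[-1,0,0,0,0],[-1,0,0,0,0],[-1,0,0,0,0],[-1,0,0,0,0],[-1,0,0,-0.05,0],[-1,0,0,-0.05,0],[-1,0,0,-0.1,0],[-1,0,0,-0.1,0]]'
```

```text
[ 0.5069  0.2479  0.1003 -0.096 ] 1.1910666818033633
side [ 0.5068  0.2442  0.1003 -0.0869]
top [ 0.5054  0.2475  0.136  -0.0981]
time_s: 16.8
position: [0.5624, -0.0145, 0.0805]
tcp_rot: [0.0, 0.002, 1.0, -0.0]
wrist_force: [-0.0, 0.9, 0.1]
gripper_width: 0.814
finger_force: 0.0
time_s: 17.8
position: [0.562, -0.0145, 0.0952]
tcp_rot: [-0.0, 0.002, 1.0, -0.0]
wrist_force: [0.1, 0.0, -1.3]
gripper_width: 0.736
finger_force: 65.6
```

```bash
python3 -m inch '[[-1,0,0,-0.3,0],[-1,0,0,-0.5,0],[-1,0,0,-0.6,0],[-1,0,0,-0.5,0],[-1,0,0,-0.4,0],[-1,0,0,-0.2,0],[-1,0,0,0,0],[-1,0,0,0,0]]'
python3 -c "
from h import *
to(.506,.2505,.22,-.110)
"
```

```text
time_s: 18.8
position: [0.5616, -0.0145, 0.2192]
tcp_rot: [-0.001, 0.002, 1.0, -0.0]
wrist_force: [-0.6, -0.5, -1.4]
gripper_width: 0.737
finger_force: 65.8
t 18.8 shift [ 1.132  5.297 -0.015] turn 0.608 pos [ 0.5616 -0.0145  0.2192] tilt [-0.001 -0.    -1.   ] j [-0.03  0.34 -0.09  1.14 -0.   -0.02] F [-0.6 -0.5 -1.4] g 0.737 65.8
```

```bash
python3 -m inch '[[-1,0.1,0.3,0,0],[-1,0.1,0.5,0,0],[-1,0.1,0.5,0,0],[-1,0.1,0.5,0,0],[-1,0.1,0.5,0,0],[-1,0.1,0.5,0,0],[-1,0.1,0.5,0,0],[-1,0.1,0.5,0,0]]' >/dev/null
python3 -m inch '[[-1,0.1,0.5,0,0],[-1,0.1,0.5,0,0],[-1,0.1,0.3,0,0],[-1,0.032,0.197,0,0],[-1,0,0,0,0.3],[-1,0,0,0,0.308],[-1,0,0,0,0],[-1,0,0,0,0]]' >/dev/null
python3 -c "
from h import *
to(.506,.2505,.1723,-.110)"
```

```text
t 20.8 shift [0.009 0.003 0.951] turn 0.005 pos [0.5064 0.2503 0.2199] tilt [-0. -0. -1.] j [ 0.46  0.35 -0.08  1.15 -0.    0.57] F [ 0.1 -0.3 -1.9] g 0.738 65.8
```

Next I'll lower it to about 15 mm above the seat and look.

```bash
python3 -m inch '[[-1,0.009,0.003,0.15,0],[-1,0,0,0.15,0],[-1,0,0,0.15,0],[-1,0,0,0.1,0],[-1,0,0,0.1,0],[-1,0,0,0,0],[-1,0,0,0,0],[-1,0,0,0,0]]'
python3 -c "
from h import *
to(.506,.2505,.1723,-.110)
s=grab('side',4);t=grab('top',4)
crops(s,[(213,95,80,98)],6,'pics/a.png');crops(t,[(180,150,52,98)],6,'pics/b.png')
cv2.imwrite('pics/hov2.png',np.hstack([cv2.imread('pics/a.png'),cv2.imread('pics/b.png')]))"
```

```text
time_s: 21.8
position: [0.5061, 0.2508, 0.1876]
tcp_rot: [0.0, 0.055, 0.998, 0.0]
wrist_force: [-0.3, 0.3, -1.2]
gripper_width: 0.74
finger_force: 65.8
t 21.8 shift [ 0.001 -0.006  0.306] turn 0.001 pos [0.5061 0.2508 0.1876] tilt [ 0.  0. -1.] j [ 0.46  0.37 -0.14  1.07 -0.    0.57] F [-0.3  0.3 -1.2] g 0.74 65.8
```

View pics/hov2.png

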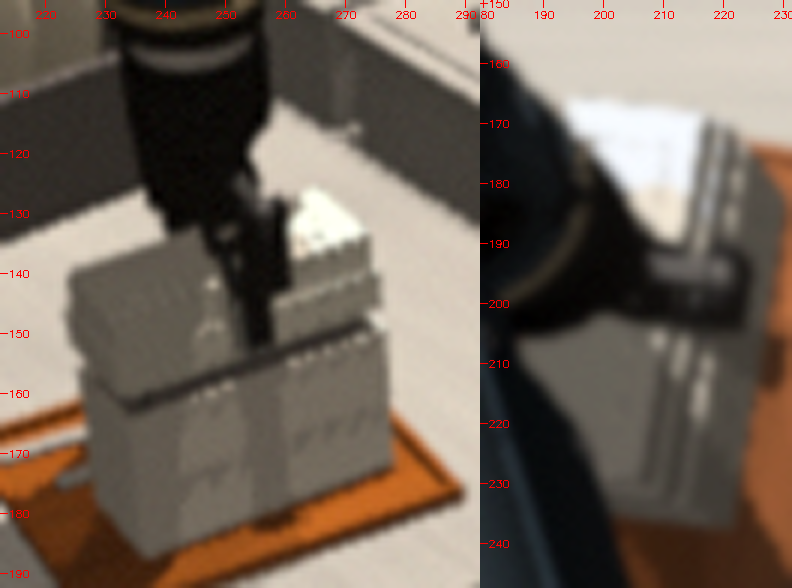

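The lid is held level over the stack. Cover corners are at side N (264.7,125.7), E (273.7,134.0), W (224.2,139.5) and top NW (194.2,165.8), NE (216.7,168.2). I'll compare these with the stack fit.

```bash
python3 -c "
from h import *
S=np.array([(264.7,125.7),(273.7,134.0),(224.2,139.5)]);T=np.array([(194.2,165.8),(216.7,168.2)])
z=.1673;a=-.11
fs=lambda p:(proj('side',corners(p[0],p[1],z,a,.154,.058)[[0,1,3]])-S).ravel()
ft=lambda p:(proj('top',corners(p[0],p[1],z,a,.154,.058)[:2])-T).ravel()
for f in (fs,ft,lambda p:np.r_[fs(p),ft(p)]):
  r=least_squares(f,[.5,.25]);print(r.x.round(4),r.fun.round(1))
o=dict(side=[(267.3,142.3),(276.8,149.8),(234.5,165.7),(226.2,156.8)],top=[(199.5,171.2),(224.5,173.7),(214.2,233.7),(190.2,231.2)])
g={n:(lambda p,n=n:(proj(n,corners(p[0],p[1],.103,a,.16,.064))-o[n]).ravel()) for n in o}
for f in (g['side'],g['top'],lambda p:np.r_[g['side'](p),g['top'](p)]):
  r=least_squares(f,[.5,.25]);print('stk',r.x.round(4),r.fun.round(1))
"
```

```text
[0.505  0.2459] [ 0.7  0.1  0.4 -0.7 -1.1  0.4]
[0.5042 0.2476] [-0.4 -0.1  0.4  0.1]
[0.5047 0.247 ] [ 0.5  0.   0.1 -0.8 -1.3  0.3 -0.2 -0.3  0.6 -0.1]
stk [0.5067 0.2442] [ 0.7 -0.6  0.6  0.3 -0.5  0.2 -0.8 -0.2]
stk [0.5054 0.2475] [ 0.8 -0.3 -0.1 -0.1  0.1  0.4 -0.8 -0. ]
stk [0.5062 0.2467] [ 0.2 -0.8  0.   0.1 -1.1 -0.1 -1.3 -0.4  1.2 -0.6  0.3 -0.3  0.4  0.1
 -0.5 -0.3]
```

```bash
python3 -m inch '[[-1,-0.027,0,0,0],[-1,0,0,0.08,0],[-1,0,0,0.07,0],[-1,0,0,0.04,0],[-1,0,0,0.03,0],[-1,0,0,0.02,0],[-1,0,0,0,0],[-1,0,0,0,0]]'
python3 -m inch '[[-1,0,0,0.02,0],[-1,0,0,0.02,0],[-1,0,0,0.01,0],[-1,0,0,0.01,0],[-1,0,0,0,0],[-1,0,0,0,0],[-1,0,0,0,0],[-1,0,0,0,0]]'
```

```text
time_s: 23.2
position: [0.5074, 0.2506, 0.1755]
tcp_rot: [0.0, 0.055, 0.998, -0.0]
wrist_force: [0.2, -0.2, -1.1]
gripper_width: 0.734
finger_force: 65.8
time_s: 24.2
position: [0.5073, 0.2506, 0.1729]
tcp_rot: [0.0, 0.055, 0.998, 0.0]
wrist_force: [-2.1, -1.1, 4.8]
gripper_width: 0.738
finger_force: 66.6
```

```bash
python3 -m inch '[[-1,0,0,0.01,0],[-1,0,0,0.01,0],[-1,0,0,0,0],[-1,0,0,0,0],[-1,0,0,0,0],[-1,0,0,0,0],[-1,0,0,0,0],[-1,0,0,0,0]]'
```

```text
time_s: 25.2
position: [0.5072, 0.2506, 0.1728]
tcp_rot: [0.0, 0.055, 0.998, 0.0]
wrist_force: [-5.7, -1.8, 15.1]
gripper_width: 0.735
finger_force: 67.9
```

```bash
python3 -c "
from h import *
for off in(.034,.045):
  for L in (.060,.065,.073): print(off,L,proj('side',[.5061-off*.11,.2508-off*.994,.1876-L]).round(1))
"
python3 -m inch '[[1,0,0,-0.03,0],[1,0,0,0,0],[1,0,0,0,0],[1,0,0,0,0],[1,0,0,-0.1,0],[1,0,0,-0.2,0],[1,0,0,-0.2,0],[1,0,0,-0.13,0]]'
```

```text
0.034 0.06 [[254.4 151. ]]
0.034 0.065 [[254.6 152.3]]
0.034 0.073 [[254.8 154.4]]
0.045 0.06 [[256.  152.5]]
0.045 0.065 [[256.2 153.8]]
0.045 0.073 [[256.4 155.9]]
time_s: 26.2
position: [0.5076, 0.2507, 0.2055]
tcp_rot: [0.001, 0.055, 0.998, 0.0]
wrist_force: [-0.8, 1.5, 0.5]
gripper_width: 0.997
finger_force: 0.0
```

```bash
python3 -m inch '[[1,0,0,0.05,0],[1,0,0,0.05,0],[1,0,0,0,0],[1,0,0,0,0],[1,0,0,0,0],[1,0,0,0,0],[-1,0,0,0,0],[-1,0,0,0,0]]'
python3 -m inch '[[-1,0,0,0,0],[-1,0,0,0,0],[-1,0,0,0,0],[-1,0,0,0,0],[-1,0,0,0,0],[-1,0,0,0,0],[-1,0,0,0,0],[-1,0,0,0,0]]'
```

```text
time_s: 27.2
position: [0.5075, 0.2507, 0.2]
tcp_rot: [0.0, 0.055, 0.998, 0.0]
wrist_force: [0.7, -0.5, -0.1]
gripper_width: 0.661
finger_force: 64.2
time_s: 28.2
position: [0.5075, 0.2507, 0.1998]
tcp_rot: [0.0, 0.055, 0.998, 0.0]
wrist_force: [-0.1, 0.4, 5.5]
gripper_width: 0.662
finger_force: 64.9
```

```bash
python3 -m inch '[[-1,0,0,-0.03,0],[-1,0,0,-0.05,0],[-1,0,0,-0.08,0],[-1,0,0,-0.1,0],[-1,0,0,-0.1,0],[-1,0,0,-0.1,0],[-1,0,0,-0.1,0],[-1,0,0,-0.1,0]]'
python3 -m inch '[[-1,0,0,-0.2,0],[-1,0,0,-0.3,0],[-1,0,0,-0.3,0],[-1,0,0,-0.3,0],[-1,0,0,-0.2,0],[-1,0,0,-0.1,0],[-1,0,0,0,0],[-1,0,0,0,0]]'
python3 -c "
from h import *
s=grab('side',3);t=grab('top',3)
crops(s,[(205,70,90,125)],4,'pics/a.png');crops(t,[(170,150,70,125)],4,'pics/b.png')
cv2.imwrite('pics/end.png',np.hstack([cv2.imread('pics/a.png'),cv2.imread('pics/b.png')]))
# unviewed check: brightness of the inner lid where it must be seated, corners of the band top
print(proj('side',corners(.5066,.2475,.127,-.11,.16,.064)).round(1).tolist())
to(.5075,.2507,.3,-.11)"
```

```text
time_s: 29.2
position: [0.5073, 0.2506, 0.2327]
tcp_rot: [-0.0, 0.055, 0.998, -0.0]
wrist_force: [-0.2, -0.4, -1.9]
gripper_width: 0.665
finger_force: 64.3
time_s: 30.2
position: [0.5072, 0.2505, 0.3019]
tcp_rot: [-0.0, 0.055, 0.998, -0.0]
wrist_force: [0.3, 0.6, -0.3]
gripper_width: 0.667
finger_force: 64.3
[[266.9, 135.3], [276.3, 143.6], [232.4, 159.2], [223.8, 150.1]]
t 30.5 shift [-0.004  0.003  0.044] turn 0.001 pos [0.5073 0.2506 0.3022] tilt [-0. -0. -1.] j [ 0.46  0.31  0.08  1.34 -0.    0.57] F [-0.   0.1 -0.8] g 0.667 64.3
```

```bash
python3 -c "
from h import *
s=grab('side',2).mean(2).astype(int);a=np.load('s3.npy').mean(2).astype(int)
print('cover', proj('side',corners(.507,.248,.282,-.11,.154,.058)).round(0).tolist(), 'rim',proj('side',corners(.507,.248,.229,-.11,.154,.058)).round(0).tolist())
for c in (229,240,270): print(c,'before',a[90:175:3,c].tolist(),'\n   now',s[90:175:3,c].tolist())
"
```

```text
cover [[263.0, 94.0], [272.0, 101.0], [226.0, 115.0], [218.0, 107.0]] rim [[264.0, 109.0], [273.0, 116.0], [229.0, 130.0], [220.0, 122.0]]
229 before [153, 75, 72, 71, 68, 90, 55, 54, 54, 55, 55, 56, 55, 110, 169, 168, 169, 164, 163, 162, 163, 166, 109, 141, 82, 78, 82, 82, 79] 
   now [141, 68, 65, 66, 63, 81, 49, 49, 79, 75, 79, 75, 76, 101, 156, 156, 158, 153, 151, 103, 72, 78, 73, 71, 72, 74, 73, 72, 69]
240 before [166, 164, 161, 93, 70, 55, 55, 54, 56, 55, 56, 55, 162, 170, 166, 167, 165, 165, 162, 164, 161, 101, 114, 113, 143, 92, 96, 97, 94] 
   now [28, 27, 27, 30, 25, 25, 38, 83, 78, 73, 75, 76, 122, 157, 154, 154, 154, 154, 86, 77, 77, 78, 106, 89, 85, 87, 89, 90, 86]
270 before [167, 147, 110, 93, 66, 73, 76, 73, 72, 117, 154, 166, 164, 162, 164, 166, 169, 171, 146, 105, 117, 98, 95, 97, 97, 94, 97, 98, 91] 
   now [154, 137, 101, 87, 60, 72, 181, 84, 88, 107, 143, 154, 151, 150, 151, 154, 125, 107, 131, 89, 90, 83, 87, 89, 88, 86, 89, 90, 84]
```

The pixel columns show clear background between the held cover (rows 114–127) and the inner lid. The lid's edge is at row ~147, against ~148 predicted for seated. I'll hand in.

```bash
python3 -c "
from bench import manip
print(manip.close_job())"
```

```text
the job is handed in; nothing more can be done
None
```

I handed the job in at about 30 s: the boxes are stacked, the inner lid is seated on top, and the gripper holds the cover level about 100 mm above it. The hand-in reported no verdict; my last check was by force and pixel readings, as all ten picture views were used.

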